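# Put the strayed goods back in their counter displays

### The job

Customers have mixed up the goods: sort them back into their displays. Lay the orange soap flat in the front bay of the tray that displays orange soap in its back bay, and the blue soap likewise in the blue one (each now lies in the other's tray, so one has to be set aside for a moment); lay the loose beeswax candle lengthwise in the front slot of the candle tray, once the lip balm left standing there is out of the way; stand that balm and the other stray one upright in the two empty end pockets of the lip-balm rack, one in each. Set things down rather than drop them, and leave the candle in the patterned glass where it stands.

Things in the scene. Friction and masses are not known exactly. Their poses are not given: they have to be found in the camera images.
- soap_orange: Soap in an orange carton, 90 g, 58 (x) x 88 (y) x 30 mm. Origin: centre of its underside, z up. At the start it lies, wrongly, in the front bay of tray_blue. The strip of counter x 0.39 to 0.46, y 0.03 to 0.30 m (robot frame) holds nothing but listed things and serves for setting a bar aside.
- soap_blue: Soap in a pale blue carton, 90 g, 58 (x) x 88 (y) x 30 mm. Origin: centre of its underside, z up. At the start it lies, wrongly, in the front bay of tray_orange.
- candle: Single loose yellow beeswax candle lying on the counter, 132 mm long, 23 mm thick, 55 g; it does not roll. Origin: centre of its underside; y along its length, z up.
- balm_a: Lip-balm tube, white with yellow cap, diameter 17 mm, 67 mm tall, 12 g, upright. Origin: centre of its base, z up. balm_a and balm_b are alike; either pocket will do. At the start it stands on the counter.
- balm_b: Lip-balm tube, white with yellow cap, diameter 17 mm, 67 mm tall, 12 g, upright. Origin: centre of its base, z up. balm_a and balm_b are alike; either pocket will do. At the start it stands, wrongly, in the front slot of tray_candle (base 4 mm up), in the candle's way.
- tray_orange: Fixed birch tray with an orange ticket. Origin: counter height, under the centre of its front (-x) bay, the free place for one bar: 78 mm (x) by 108 mm (y) inside, floor 4 mm up; walls 4 mm thick, tops 10 mm up (fingers pass over them). A bar lies with its y along the tray's y. Behind (+x 60 to 119 mm) a fixed orange display bar, top 34 mm up. Whole tray x -43 to 123, y -58 to 58 mm.
- tray_blue: Fixed birch tray with a pale blue ticket. Origin: counter height, under the centre of its front (-x) bay, the free place for one bar: 78 mm (x) by 108 mm (y) inside, floor 4 mm up; walls 4 mm thick, tops 10 mm up (fingers pass over them). A bar lies with its y along the tray's y. Behind (+x 60 to 119 mm) a fixed blue display bar, top 34 mm up. Whole tray x -43 to 123, y -58 to 58 mm.
- tray_candle: Fixed birch tray with a yellow ticket. Origin: counter height, under the centre of its front (-x) slot, the free place for one candle along the tray's y: 43 mm (x) by 152 mm (y) inside, floor 4 mm up; walls 4 mm thick, tops 10 mm up (fingers pass over them). Behind (+x 47 to 94 mm) three fixed display candles, up to 47 mm tall. Whole tray x -26 to 100, y -80 to 80 mm.
- rack_balm: Fixed birch rack, 41 (x) x 152 (y) x 30 mm: four open square pockets in a row along y, 33 x 33 mm inside, floor 4 mm up, walls 4 mm. Origin: under its centre, at counter height, z up. The middle pockets (y = -18.5, +18.5 mm) hold fixed display tubes; the end pockets (centres y = -55.5, +55.5 mm, x = 0) are empty and take one tube each.
- glass_candle: Bystander: candle in a patterned glass, 83 mm in diameter, 75 mm tall, standing loose near the counter's front edge. Origin: centre of its underside. To be left alone.
There are look-alikes about, which are no part of the job. Leave any black or red look-alike of the balm_a alone.

How it is judged:
At the end, for the whole second after the job is handed in: Each soap lies flat in the front bay of its own colour's tray, the candle in the candle tray's front slot (on the floor, within 12 mm of its centre and 0.3 rad), one lip balm upright (0.2 rad) on the floor of each end pocket; all released and at rest; the glass candle within 30 mm of its start (x of soap_orange in the frame of tray_orange between -0.012 and 0.012 m and y of soap_orange in the frame of tray_orange between -0.012 and 0.012 m and z of soap_orange in the frame of tray_orange below 0.0065 m and angle between each of soap_orange, soap_blue, candle's own z axis and vertical below 0.05 rad and angle between the y axis of soap_orange and the y axis of tray_orange, either way round below 0.3 rad and linear speed of each of soap_orange, soap_blue, candle below 0.02 m/s and x of soap_blue in the frame of tray_blue between -0.012 and 0.012 m and y of soap_blue in the frame of tray_blue between -0.012 and 0.012 m and z of soap_blue in the frame of tray_blue below 0.0065 m and angle between the y axis of soap_blue and the y axis of tray_blue, either way round below 0.3 rad and x of candle in the frame of tray_candle between -0.012 and 0.012 m and y of candle in the frame of tray_candle between -0.012 and 0.012 m and z of candle in the frame of tray_candle below 0.0065 m and angle between the y axis of candle and the y axis of tray_candle, either way round below 0.3 rad and (((x of balm_a in the frame of rack_balm between -0.012 and 0.012 m and y of balm_a in the frame of rack_balm between 0.0435 and 0.0675 m and z of balm_a in the frame of rack_balm below 0.0065 m and angle between balm_a's own z axis and vertical below 0.2 rad and linear speed of balm_a below 0.02 m/s) and (x of balm_b in the frame of rack_balm between -0.012 and 0.012 m and y of balm_b in the frame of rack_balm between -0.0675 and -0.0435 m and z of balm_b in the frame of rack_balm below 0.0065 m and angle between balm_b's own z axis and vertical below 0.2 rad and linear speed of balm_b below 0.02 m/s)) or ((x of balm_a in the frame of rack_balm between -0.012 and 0.012 m and y of balm_a in the frame of rack_balm between -0.0675 and -0.0435 m and z of balm_a in the frame of rack_balm below 0.0065 m and angle between balm_a's own z axis and vertical below 0.2 rad and linear speed of balm_a below 0.02 m/s) and (x of balm_b in the frame of rack_balm between -0.012 and 0.012 m and y of balm_b in the frame of rack_balm between 0.0435 and 0.0675 m and z of balm_b in the frame of rack_balm below 0.0065 m and angle between balm_b's own z axis and vertical below 0.2 rad and linear speed of balm_b below 0.02 m/s))) and distance of glass_candle from where it was at the start of the episode below 0.03 m); the robot touches nothing.
It fails at once if the candle in the patterned glass is pushed more than 30 mm or tipped (distance of glass_candle from where it was at the start of the episode above 0.03 m or angle between glass_candle's own z axis and vertical above 0.35 rad).
It fails at once if a thing is thrown or dropped from more than about 40 mm (it moves faster than 0.9 m/s while out of the fingers) ((linear speed of soap_orange above 0.9 m/s and contact force between the fingers and soap_orange below 0.05 N) or (linear speed of soap_blue above 0.9 m/s and contact force between the fingers and soap_blue below 0.05 N) or (linear speed of candle above 0.9 m/s and contact force between the fingers and candle below 0.05 N) or (linear speed of balm_a above 0.9 m/s and contact force between the fingers and balm_a below 0.05 N) or (linear speed of balm_b above 0.9 m/s and contact force between the fingers and balm_b below 0.05 N)).
It also fails if it takes over 126 s, if anything falls off the work surface, if the arm or the gripper's body presses on something with over 40 N, if the wrist force passes 120 N, or if a joint passes its speed limit or range.

### The arm

A 7-joint arm with a two-finger parallel gripper is mounted at the origin on a cart in front of the work surface, level with it; the furniture and walls round the work are solid. World frame = base frame: x ahead of the robot, y to its left, z up, the work surface at z = 0. Lengths are in m, angles in rad, forces in N, time in s.
With the tool pointing down it reaches from about 0.425 to 0.875 m from the base axis. Payload 8.4 kg.
Tool frame: the origin (TCP) lies on the centre line of the jaws, within the pads' length; the fingertips stand 17 mm ahead of it and the grasp point (between the pads) lies 2 mm behind it; z points along the fingers, y is the line along which they close (so a half turn about z gives the same grasp; the last joint's range is limited). The gripper opens to 85 mm and grips with 20 to 120 N. Pads are 22 mm wide; open, the fingers measure 114 mm over their backs; the gripper's body (76 mm by 85 mm) begins 54 mm behind the grasp point. The pads swing forward as they close: fully open they stand 13 mm farther back than shut.
Start: joints at [-0.099, 0.333, 0.04, 1.465, -0.013, 1.343, -0.059], TCP at [0.65, -0, 0.248] pointing down, gripper open.
Joint ranges: [-2.58, 2.58], [-0.38, 2.09], [-1.3, 1.39], [0.25, 2.4], [-1.5, 4.64], [0.08, 2.09], [-2.65, 2.65]. Speed limits (rad/s): [2.22, 2.22, 2.79, 2.79, 3.14, 3.14, 3.14].

### API

Orientations are given as a unit quaternion [x, y, z, w].
In Python, from bench import r gives the robot as it stands. Calls block until the motion is done:
- r.move_to(position, orientation): joint-space move of the TCP to a pose.
- r.move_straight(position, rotation=None, speed=0.15): straight line of the TCP; rotation=None keeps the orientation; speed is the mean speed in m/s.
- r.goto_joints(angles): joint-space move.
- r.gripper_open() and r.close(grasp_force=None): open the fingers fully, or close them until they stop; grasp_force is the grip in N (None keeps the last).
- r.dwell(seconds).
- r.ik(position, orientation): joint angles nearest the present ones, or None.
- r.get_state(): the state.
- r.grab_frame(name): name is "scene" or "side" or "wrist"; returns a dict with "image" (480x640x3 uint8, red, green, blue), "range_z" (480x640 float32, m along the optical axis (not along the pixel's ray), 0 where there is no reading), "intrinsics" (3x3 intrinsics, pixels), "k1" (the pictures are not rectified: a ray, as slopes to the right and down, at radius r is drawn at 1 + k1 r^2 times it, then the intrinsics apply), "extrinsics" (4x4, takes a point from camera to world coordinates); the wrist camera has in their place "T_tool_cam" (4x4, takes a point from camera to tool coordinates, whose origin is the TCP and whose axes are the flange's). Camera axes: x right, y down, z forward; pixel columns grow to the right and rows downward; lengths in m; the calibration is good to about 2 mm. A picture is of the moment at which its call begins: read the wrist's pose just before it.
A pose or a line that the arm cannot do raises r.PlanningError and nothing moves.
- r.close_job(): hands the job in; it is judged then, once.
The state is a dict: "t": time; "joint_pos": joint angles; "qd": joint speeds; "tau": joint torques, N m; "tcp_pos": TCP position; "ee_rot": TCP orientation; "contact_force": force on the tool from outside, world axes, zero at the start; "torque": the same for the moment, N m; "opening": opening from 0.0 (shut) to 1.0 (fully open); "finger_force": force on a finger pad.
Only numpy, scipy, OpenCV 4.12 (cv2) and the standard library are available. Lean on these libraries where they do the work, as an engineer would, in place of code of your own. Each camera call takes 0.05 s, during which the arm holds its last target. There are 200 camera calls.

## Working session

There is one attempt and no reset: what is moved stays moved. The work goes in short steps, each a Python script; the robot and the scene stay as the last script left them, time stands still between calls to the robot, and variables do not carry over. Pictures are saved under pics/ and viewed, at most 14 in all, crops included, and the job is handed in when it is done.

```bash
ls; mkdir -p pics
cat > h.py <<'E'
import numpy as np, cv2
from bench import r
def grab(n):
    s=r.get_state(); f=r.grab_frame(n); f['s']=s; return f
def save(f,p): cv2.imwrite('pics/'+p,f['image'][:,:,::-1])
def cloud(f):
    K=f['intrinsics'];k=float(f['k1'])
    D=np.array([k,0,0,0,0.])
    v,u=np.mgrid[0:480,0:640]
    n=cv2.undistortPoints(np.stack([u,v],-1).reshape(-1,1,2).astype(np.float64),K,D).reshape(480,640,2)
    z=f['range_z']; P=np.dstack([n[...,0]*z,n[...,1]*z,z])
    if 'extrinsics' in f: T=f['extrinsics']
    else:
        from scipy.spatial.transform import Rotation as R
        W=np.eye(4);W[:3,:3]=R.from_quat(f['s']['ee_rot']).as_matrix();W[:3,3]=f['s']['tcp_pos'];T=W@f['T_tool_cam']
    Q=P@T[:3,:3].T+T[:3,3]; Q[z<=0]=np.nan
    return Q
E
python3 - <<'E'
from h import *
for n in('scene','side','wrist'):
    f=grab(n);save(f,n+'0.png');np.savez(n+'0.npz',Q=cloud(f),im=f['image'])
    print(n,f['intrinsics'].tolist(),f['k1'])
    print(np.round(f.get('extrinsics',f.get('T_tool_cam')),3).tolist())
s=r.get_state();print({k:np.round(v,3).tolist() for k,v in s.items()})
E
```

```text
pics
scene [[450.03384644386864, 0.0, 323.6660086603414], [0.0, 450.03384644386864, 235.52434427337718], [0.0, 0.0, 1.0]] 0.006713918264247635
[[0.721, -0.49, 0.489, -0.109], [-0.692, -0.53, 0.49, -0.555], [0.019, -0.692, -0.722, 0.916], [0.0, 0.0, 0.0, 1.0]]
side [[518.2376698466387, 0.0, 314.3903198979142], [0.0, 518.2376698466387, 238.9286754645918], [0.0, 0.0, 1.0]] 0.03590353979673701
[[-0.965, -0.112, 0.238, 0.184], [-0.263, 0.458, -0.849, 1.121], [-0.014, -0.882, -0.471, 0.625], [0.0, 0.0, 0.0, 1.0]]
wrist [[339.41759419694387, 0.0, 323.6519842820095], [0.0, 339.41759419694387, 232.5763570844109], [0.0, 0.0, 1.0]] -0.009324316447273556
[[0.0, -0.964, -0.266, 0.066], [1.0, 0.0, -0.0, 0.002], [0.0, -0.266, 0.964, -0.125], [0.0, 0.0, 0.0, 1.0]]
{'t': 0.15, 'joint_pos': [-0.099, 0.334, 0.04, 1.466, -0.013, 1.343, -0.059], 'qd': [0.001, -0.003, 0.002, -0.002, -0.0, -0.001, -0.001], 'tau': [0.002, -65.904, 1.367, -40.587, 0.017, 0.01, -0.0], 'tcp_pos': [0.65, -0.0, 0.248], 'ee_rot': [0.707, 0.707, -0.0, -0.0], 'contact_force': [-0.204, -0.387, -0.738], 'torque': [-0.02, 0.03, 0.013], 'finger_force': 0.0, 'opening': 0.999}
```

View pics/scene0.png

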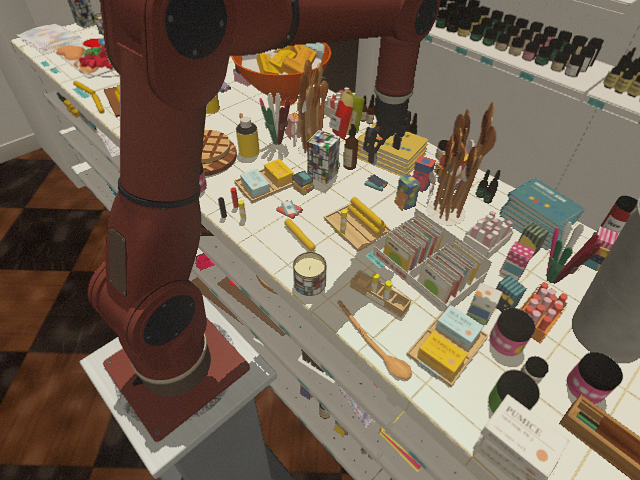

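View pics/side0.png

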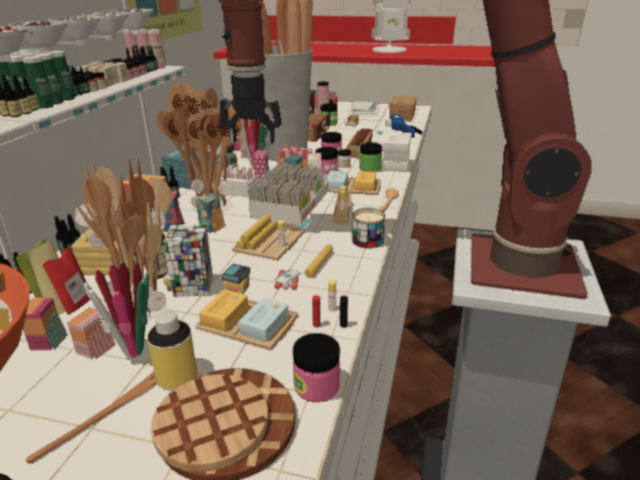

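Scene: blue tray with the orange soap (440,350), orange tray with the blue soap (257,182), rack (380,293), candle (300,235), candle tray with balm_b (343,217), balm_a (242,210) beside black/red look-alikes, glass (310,272). Side confirms. Next, an orthophoto with heights.

Run:
```python
from h import *
S=0.00125;x0,x1,y0,y1=0.33,0.75,-0.4,0.55
W=int((y1-y0)/S);H=int((x1-x0)/S)
out=[]
for n in('scene','side'):
    d=np.load(n+'0.npz');Q=d['Q'].reshape(-1,3);c=d['im'].reshape(-1,3)
    m=np.isfinite(Q[:,0])&(Q[:,0]>x0)&(Q[:,0]<x1)&(Q[:,1]>y0)&(Q[:,1]<y1)&(Q[:,2]<.12)&(Q[:,2]>-.03)
    Q=Q[m];c=c[m];o=np.argsort(Q[:,2]);Q=Q[o];c=c[o]
    im=np.zeros((H,W,3),np.uint8)
    u=((y1-Q[:,1])/S).astype(int);v=((x1-Q[:,0])/S).astype(int)
    for du in(0,1):
        for dv in(0,1): im[np.clip(v+dv,0,H-1),np.clip(u+du,0,W-1)]=c
    for i,y in enumerate(np.arange(-.4,.56,.1)):
        cv2.line(im,(int((y1-y)/S),0),(int((y1-y)/S),H),(255,0,255),1);cv2.putText(im,f'{y:.1f}',(int((y1-y)/S),10),0,.35,(0,255,0))
    for x in np.arange(.4,.75,.1): cv2.line(im,(0,int((x1-x)/S)),(W,int((x1-x)/S)),(255,0,255),1)
    print(n,'table z',np.nanmedian(Q[np.abs(Q[:,2])<.01,2]))
    cv2.imwrite(f'pics/ortho_{n}.png',im[:,:,::-1])
a=[cv2.imread(f'pics/ortho_{n}.png') for n in('scene','side')]
a=[cv2.resize(i[:, :],(760,H*760//W)) for i in a]
cv2.imwrite('pics/orthos.png',np.vstack(a)[:600]);print(a[0].shape)
```

```text
scene table z -0.0015007459011270319
side table z -0.001582487385509146
(336, 760, 3)
```

View pics/orthos.png

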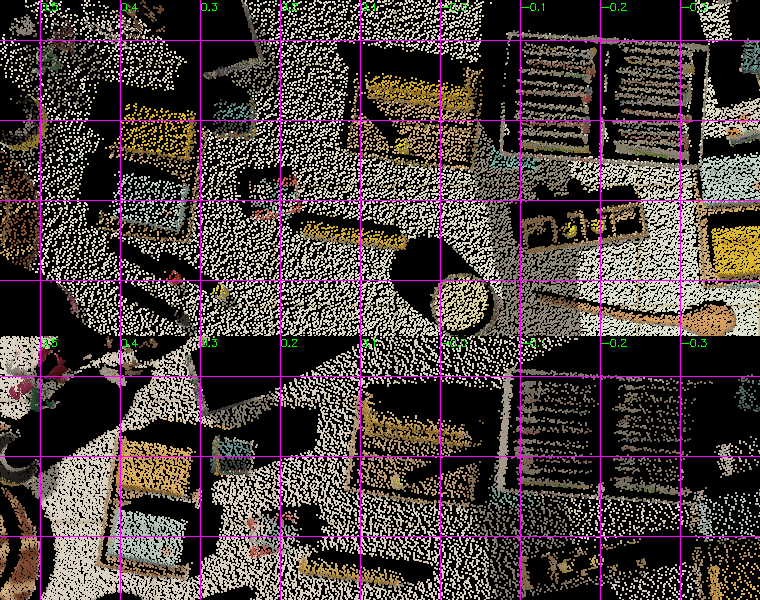

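Orthos: trays yawed slightly; orange tray near (0.58,0.37), candle tray near (0.62,0.03), rack near (0.58,-0.17), blue tray partly past y=-0.3. I'll take closer wrist views.

Run:
```python
from h import *
q=[2**-.5,2**-.5,0,0]
for i,p in enumerate([(.56,.34,.25),(.56,.07,.25),(.55,-.3,.25)]):
    r.move_to(p,q); f=grab('wrist');np.savez(f'w{i}.npz',Q=cloud(f),im=f['image'])
    print(r.get_state()['t'])
S=0.00125;x0,x1,y0,y1=0.36,0.76,-0.46,0.48
W=int((y1-y0)/S);H=int((x1-x0)/S)
im=np.zeros((H,W,3),np.uint8);hz=np.full((H,W),np.nan)
for n,(a,b) in zip(('w0','w1','w2'),((.22,.6),(-.12,.22),(-.6,-.12))):
    d=np.load(n+'.npz');Q=d['Q'].reshape(-1,3);c=d['im'].reshape(-1,3)
    m=np.isfinite(Q[:,0])&(Q[:,0]>x0)&(Q[:,0]<x1)&(Q[:,1]>max(a,y0))&(Q[:,1]<min(b,y1))&(Q[:,2]<.12)&(Q[:,2]>-.03)
    Q=Q[m];c=c[m];o=np.argsort(Q[:,2]);Q=Q[o];c=c[o]
    print(n,'table z',np.median(Q[np.abs(Q[:,2])<.006,2]))
    u=((y1-Q[:,1])/S).astype(int);v=((x1-Q[:,0])/S).astype(int)
    for du in(0,1):
        for dv in(0,1): im[np.clip(v+dv,0,H-1),np.clip(u+du,0,W-1)]=c;hz[np.clip(v+dv,0,H-1),np.clip(u+du,0,W-1)]=Q[:,2]
np.savez('ortho.npz',im=im,hz=hz)
hc=cv2.applyColorMap((np.clip(np.nan_to_num(hz)/.07,0,1)*255).astype(np.uint8),cv2.COLORMAP_JET)
o=np.vstack([im[:,:,::-1],hc])
k=750/W
o=cv2.resize(o,(750,int(640*k)))
for y in np.arange(-.4,.5,.1): cv2.putText(o,f'{y:.1f}',(int((y1-y)/S*k),8),0,.3,(0,255,0));cv2.line(o,(int((y1-y)/S*k),0),(int((y1-y)/S*k),6),(255,0,255),1)
cv2.imwrite('pics/wortho.png',o);print(o.shape)
```

```text
1.525
2.625
4.0583
w0 table z -0.0016966738442101836
w1 table z -0.0016665948918032636
w2 table z -0.0014299986936048281
(639, 750, 3)
```

View pics/wortho.png

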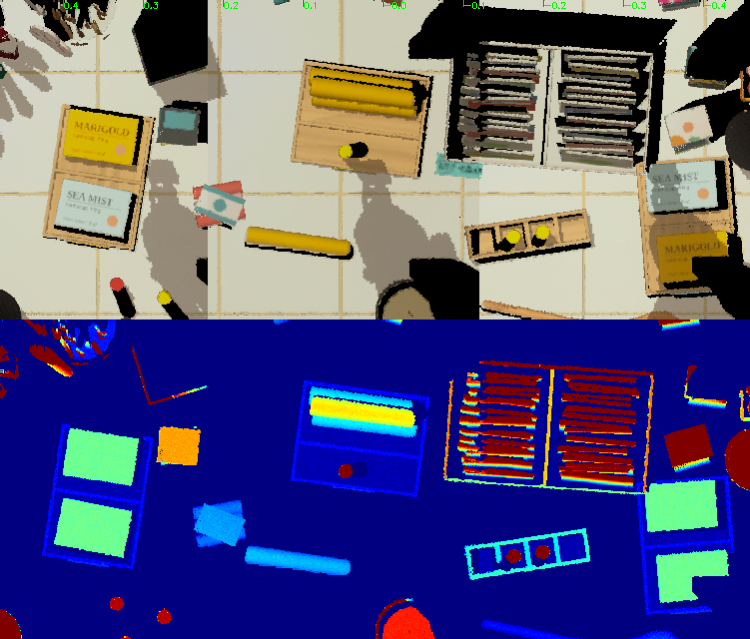

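The wrist ortho shows everything cleanly; only the blue tray's corner is hidden by a finger. Next I fit rectangles and take one more view for the blue tray.

```bash
cat > fit.py <<'E'
from h import *
def rect(Q,box,zlo,zhi,S=.001):
    """min-area rect of largest component of points with z in range; returns centre, long, short, yaw of long axis from +y (rad)"""
    P=Q.reshape(-1,3);x0,x1,y0,y1=box
    m=np.isfinite(P[:,0])&(P[:,0]>x0)&(P[:,0]<x1)&(P[:,1]>y0)&(P[:,1]<y1)&(P[:,2]>zlo)&(P[:,2]<zhi);P=P[m]
    g=np.zeros((int((x1-x0)/S)+3,int((y1-y0)/S)+3),np.uint8)
    i=((P[:,0]-x0)/S).astype(int)+1;j=((P[:,1]-y0)/S).astype(int)+1;g[i,j]=1
    gg=cv2.morphologyEx(g,cv2.MORPH_CLOSE,np.ones((5,5)))
    n,l,st,_=cv2.connectedComponentsWithStats(gg);k=1+np.argmax(st[1:,4])
    P=P[l[i,j]==k]
    (c,(w,h),a)=cv2.minAreaRect((P[:,:2]*1000).astype(np.float32))
    b=cv2.boxPoints((c,(w,h),a));e1=b[1]-b[0];e2=b[2]-b[1]
    e=e1 if np.hypot(*e1)>np.hypot(*e2) else e2
    if e[1]<0:e=-e
    yaw=np.arctan2(-e[0],e[1])
    return np.round(np.array(c)/1000,4),round(max(w,h),1),round(min(w,h),1),round(float(yaw),3),np.round(np.median(P,0),4)
E
python3 - <<'E'
from fit import *
q=[2**-.5,2**-.5,0,0]
r.move_to((.52,-.2,.25),q); f=grab('wrist');np.savez('w3.npz',Q=cloud(f),im=f['image']);save(f,'w3.png')
w=[np.load(f'w{i}.npz')['Q'] for i in range(4)]
print('trayO',rect(w[0],(.44,.66,.28,.45),.001,.012))
print('barB',rect(w[0],(.44,.55,.28,.45),.026,.037)); print('dispO',rect(w[0],(.55,.66,.28,.45),.026,.037))
print('balms',[rect(w[0],b,.055,.075) for b in((.37,.40,.24,.30),(.37,.43,.30,.38))])
print('trayC',rect(w[1],(.52,.70,-.08,.125),.001,.012)); print('trayC all',rect(w[1],(.52,.70,-.08,.125),.001,.08))
print('balmb',rect(w[1],(.54,.60,.0,.09),.055,.075)); print('candle',rect(w[1],(.42,.51,.02,.19),.012,.03))
print('glass',rect(w[1],(.33,.44,-.1,.06),.03,.09))
for k in(2,3):
    print('rack',rect(w[k],(.40,.54,-.28,-.09),.02,.033)); print('trayB',rect(w[k],(.37,.58,-.45,-.30),.001,.012))
    print('barO',rect(w[k],(.36,.48,-.46,-.31),.026,.037)); print('dispB',rect(w[k],(.48,.58,-.46,-.31),.026,.037))
E
```

```text
trayO (array([0.5377, 0.3587]), 168.6, 116.4, 1.418, array([0.5386, 0.3724, 0.0039]))
barB (array([0.5003, 0.3644]), 88.2, 58.9, -0.198, array([0.5011, 0.3665, 0.0336]))
dispO (array([0.5886, 0.3551]), 88.2, 58.6, -0.15, array([0.5887, 0.3573, 0.0336]))
balms [(array([0.3888, 0.2753]), 17.0, 16.2, -0.661, array([0.3904, 0.2769, 0.0658])), (array([0.4054, 0.3352]), 16.2, 15.4, -0.127, array([0.4072, 0.336 , 0.0659]))]
trayC (array([0.6101, 0.0299]), 160.9, 128.9, -0.137, array([0.5929, 0.0429, 0.0036]))
trayC all (array([0.6101, 0.0299]), 160.9, 128.9, -0.137, array([0.6116, 0.0416, 0.0065]))
balmb (array([0.571 , 0.0488]), 16.5, 16.0, 0.005, array([0.5705, 0.0504, 0.0699]))
candle (array([0.4582, 0.1078]), 131.0, 22.6, -0.139, array([0.4604, 0.114 , 0.0201]))
glass (array([ 0.3651, -0.0252]), 84.5, 67.5, -0.844, array([ 0.3667, -0.0213,  0.0594]))
rack (array([ 0.4676, -0.1815]), 148.9, 42.0, 0.148, array([ 0.4698, -0.1804,  0.0283]))
trayB (array([ 0.4818, -0.3837]), 177.8, 141.0, -1.397, array([ 0.4791, -0.3487,  0.0043]))
barO (array([ 0.4394, -0.387 ]), 88.8, 59.4, 0.088, array([ 0.4473, -0.3736,  0.0336]))
dispB (array([ 0.5399, -0.3626]), 104.3, 84.7, 0.077, array([ 0.528 , -0.3676,  0.0336]))
rack (array([ 0.4673, -0.1799]), 152.5, 41.5, 0.153, array([ 0.4665, -0.1778,  0.0285]))
trayB (array([ 0.477 , -0.3766]), 173.8, 123.5, -1.4, array([ 0.4763, -0.3443,  0.0041]))
barO (array([ 0.4393, -0.3865]), 88.9, 59.0, 0.083, array([ 0.4377, -0.3784,  0.0337]))
dispB (array([ 0.5302, -0.3639]), 104.5, 64.9, 0.074, array([ 0.5276, -0.3672,  0.0336]))
```

View pics/w3.png

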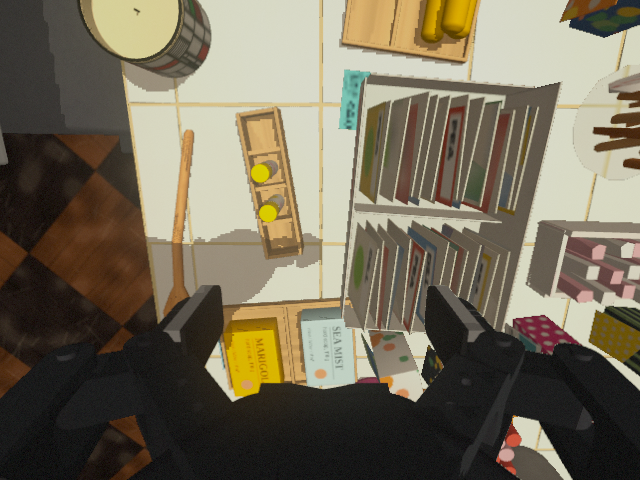

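w3 confirms the layout: rack at (270,180) with its end pockets empty, and orange soap at (255,350) in the blue tray. Starting with the balms and candle.

```bash
cat > act.py <<'E'
from fit import *
from scipy.spatial.transform import Rotation as R
q0=R.from_quat([2**-.5,2**-.5,0,0])
def Q(yaw): return (R.from_euler('z',yaw)*q0).as_quat()
HZ=.19
def st(t=''):
    s=r.get_state();print(t,'t',round(s['t'],1),'op',round(s['opening'],3),'ff',round(s['finger_force'],1),'F',np.round(s['contact_force'],1),'tcp',np.round(s['tcp_pos'],4));return s
def pick(x,y,z,yaw,force):
    r.move_to((x,y,HZ),Q(yaw)); r.move_straight((x,y,z),speed=.12); st('down')
    r.close(force); s=st('grip'); r.move_straight((x,y,HZ),speed=.15); st('up')
def place(x,y,z,yaw):
    r.move_to((x,y,HZ),Q(yaw)); r.move_straight((x,y,z+.02),speed=.15); r.move_straight((x,y,z),speed=.04); st('set')
    r.gripper_open(); st('rel'); r.move_straight((x,y,HZ),speed=.15)
def loc(o,yaw,dx,dy):
    c,s=np.cos(yaw),np.sin(yaw); return o[0]+c*dx-s*dy,o[1]+s*dx+c*dy
RACK=((.4673,-.18),.15); TC=((.5743,.035),-.137); TO=((.499,.366),-.153)
E
python3 - <<'E'
from act import *
# yaw choice for closing along y
r0=r.ik((.571,.0496,HZ),Q(np.pi/2)); r1=r.ik((.571,.0496,HZ),Q(-np.pi/2)); print(r0,r1)
yaw=(np.pi/2 if r0 is not None else -np.pi/2)-.137
pick(.5708,.0496,.056,yaw,25)
x,y=loc(*RACK,0,.0555); place(x,y,.0575,RACK[1])
f=grab('wrist');save(f,'w4.png')
E
```

```text
[-0.09798095  0.22039167 -0.07635501  1.72983457  0.01794889  1.19204339
  1.3916629 ] [-0.28211515  0.2154729   0.13567383  1.73942153 -0.031171    1.18878652
 -1.70871464]
down t 6.9 op 0.999 ff 0.0 F [-0.8  0.2 -0.5] tcp [0.5714 0.0497 0.0568]
grip t 7.5 op 0.188 ff 24.4 F [-0.   0.1  1.3] tcp [0.5709 0.0496 0.0561]
up t 8.6 op 0.188 ff 24.3 F [ 0.5 -0.9 -0.2] tcp [0.5702 0.0495 0.1889]
set t 11.0 op 0.19 ff 24.4 F [-0.5 -0.3  0.8] tcp [ 0.459  -0.1251  0.0574]
rel t 11.7 op 1.002 ff 0.0 F [ 0.2 -0.1 -0.1] tcp [ 0.459  -0.1251  0.0575]
```

View pics/w4.png

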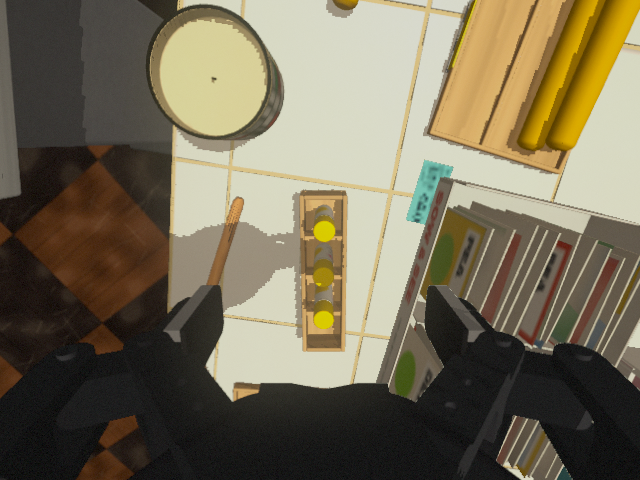

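The balm stands upright in the left end pocket (324,222), centred. Next: balm_a, then the candle.

Run:
```python
from act import *
pick(.3895,.2762,.053,.15,25)
x,y=loc(*RACK,0,-.0555); place(x,y,.0585,RACK[1])
pick(.459,.1085,.026,-.139,35)
x,y=loc(*TC,-.0055,0); place(x,y,.0305,TC[1])
r.move_to((.56,-.03,.25),Q(0)); f=grab('wrist');save(f,'w5.png');q=cloud(f);np.savez('w5.npz',Q=q)
print('cand',rect(q,(.53,.605,-.06,.13),.018,.03))
r.move_to((.49,-.45,.25),Q(0)); f=grab('wrist');save(f,'w6.png');q=cloud(f);np.savez('w6.npz',Q=q)
print('trayB',rect(q,(.37,.58,-.46,-.30),.001,.012)); print('barO',rect(q,(.36,.48,-.46,-.31),.026,.037)); print('dispB',rect(q,(.495,.57,-.46,-.31),.031,.037))
st()
a=np.hstack([cv2.resize(cv2.imread(f'pics/w{i}.png'),(400,300)) for i in(5,6)]);cv2.imwrite('pics/w56.png',a)
```

```text
down t 15.6 op 1.003 ff 0.0 F [-0.1 -0.3 -0.1] tcp [0.3899 0.2765 0.0537]
grip t 16.2 op 0.188 ff 25.0 F [-0.  -0.1 -1.3] tcp [0.3895 0.2762 0.053 ]
up t 17.3 op 0.191 ff 25.0 F [-0.4  0.6  0.2] tcp [0.3891 0.2758 0.1891]
set t 20.7 op 0.184 ff 25.0 F [ 0.2  0.4 -0.1] tcp [ 0.4756 -0.2349  0.0584]
rel t 21.4 op 0.999 ff 0.0 F [ 0.5  0.1 -0.1] tcp [ 0.4756 -0.2349  0.0585]
down t 25.2 op 0.999 ff 0.0 F [-0.7 -0.1  0.5] tcp [0.4595 0.1087 0.0266]
grip t 25.8 op 0.26 ff 35.3 F [-0.4 -0.2  4. ] tcp [0.4592 0.1086 0.0262]
up t 27.1 op 0.26 ff 34.8 F [ 0.7 -0.3 -0.8] tcp [0.4585 0.1083 0.1891]
set t 29.4 op 0.257 ff 35.4 F [-2.5  0.2  4.3] tcp [0.5684 0.0357 0.0303]
rel t 30.0 op 1.004 ff 0.0 F [-1.1  0.4  0.4] tcp [0.5689 0.0358 0.0305]
cand (array([0.5698, 0.0343]), 131.6, 21.9, -0.132, array([0.5699, 0.041 , 0.0242]))
trayB (array([ 0.476 , -0.3847]), 169.4, 141.6, -1.388, array([ 0.4775, -0.3742,  0.0039]))
barO (array([ 0.4392, -0.3869]), 88.3, 58.9, 0.086, array([ 0.4398, -0.385 ,  0.0336]))
dispB (array([ 0.535, -0.363]), 104.5, 74.2, 0.066, array([ 0.5279, -0.3689,  0.0336]))
 t 33.3 op 1.0 ff 0.0 F [-0.2 -0.2  0.7] tcp [ 0.4913 -0.4483  0.2498]
```

View pics/w56.png

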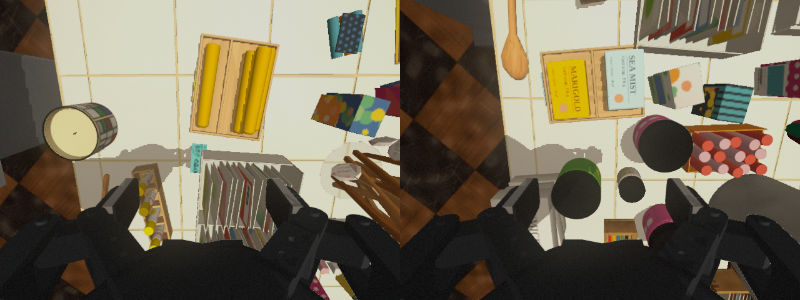

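Candle lies in its slot (209,85), and both balms are in the rack. Refit the blue tray by its edges.

Run:
```python
from act import *
P=np.load('w6.npz')['Q'].reshape(-1,3);P=P[np.isfinite(P[:,0])]
m=(P[:,2]>.002)&(P[:,2]<.011)&(P[:,0]>.37)&(P[:,0]<.58)&(P[:,1]>-.46)&(P[:,1]<-.29);T=P[m]
def edge(T,ax,lo,hi,fn,sp=.004):
    o=1-ax;c=[];e=[]
    for a in np.arange(lo,hi,sp):
        k=(T[:,ax]>=a)&(T[:,ax]<a+sp)
        if k.sum()>2:c.append(a+sp/2);e.append(fn(T[k,o]))
    c=np.array(c);e=np.array(e)
    for _ in range(4):
        p=np.polyfit(c,e,1);d=np.abs(np.polyval(p,c)-e);g=d<=max(.0012,np.median(d)*2);c,e=c[g],e[g]
    return p,len(c)
print('right(-y) edge y=f(x)',edge(T,0,.40,.54,np.min))
print('front edge x=f(y)',edge(T,1,-.435,-.35,np.min))
print('left edge y=f(x)',edge(T[T[:,1]<-.305],0,.46,.53,np.max))
D=P[(P[:,2]>.031)&(P[:,2]<.036)&(P[:,0]>.49)&(P[:,0]<.565)&(P[:,1]>-.44)&(P[:,1]<-.32)]
print('disp front x=f(y)',edge(D,1,-.41,-.34,np.min));print('disp right y=f(x)',edge(D,0,.50,.55,np.min))
print('disp left',edge(D,0,.505,.535,np.max))
```

```text
right(-y) edge y=f(x) (array([ 0.07673714, -0.47388123]), 35)
front edge x=f(y) (array([-0.10834287,  0.35246101]), 17)
left edge y=f(x) (array([ 0.0767739 , -0.35816751]), 18)
disp front x=f(y) (array([-0.07412714,  0.47136744]), 18)
disp right y=f(x) (array([ 0.06806062, -0.45132443]), 13)
disp left (array([ 0.07447126, -0.36685455]), 8)
```

```bash
sed -i 's/TO=.*/TO=((.4995,.3655),-.153); TB=((.439,-.3823),.0767)/' act.py
python3 - <<'E'
from act import *
x,y=loc((.4392,-.3868),.086,-.003,0); pick(x,y,.024,.086,40)
s=r.get_state(); assert s['opening']>.5, 'missed'
place(.43,.165,.0212,0)
x,y=loc((.5005,.3646),-.198,-.003,0); pick(x,y,.024,-.19,40)
assert r.get_state()['opening']>.5
f=grab('side');save(f,'s7.png')
E
```

```text
down t 35.4 op 1.0 ff 0.0 F [ 0.  -0.7 -0.6] tcp [ 0.4367 -0.3874  0.0247]
grip t 35.7 op 0.673 ff 43.5 F [-0.1  0.8  6.1] tcp [ 0.4367 -0.3873  0.0247]
up t 37.0 op 0.668 ff 42.7 F [-0.3 -0.7 -2.1] tcp [ 0.4358 -0.3867  0.189 ]
set t 40.8 op 0.672 ff 42.7 F [ 0.3 -0.1 -1.3] tcp [0.4298 0.1649 0.0208]
rel t 41.2 op 0.998 ff 2.6 F [-4.9  0.3 -2.7] tcp [0.4286 0.1648 0.0205]
down t 44.9 op 1.001 ff 0.0 F [ 0.8  0.8 -0.7] tcp [0.498  0.3655 0.0248]
grip t 45.2 op 0.672 ff 43.9 F [-0.8  0.4  6.3] tcp [0.4979 0.3655 0.0247]
up t 46.5 op 0.673 ff 43.1 F [ 0.7 -0.7 -0.4] tcp [0.4971 0.3648 0.1889]
```

View pics/s7.png

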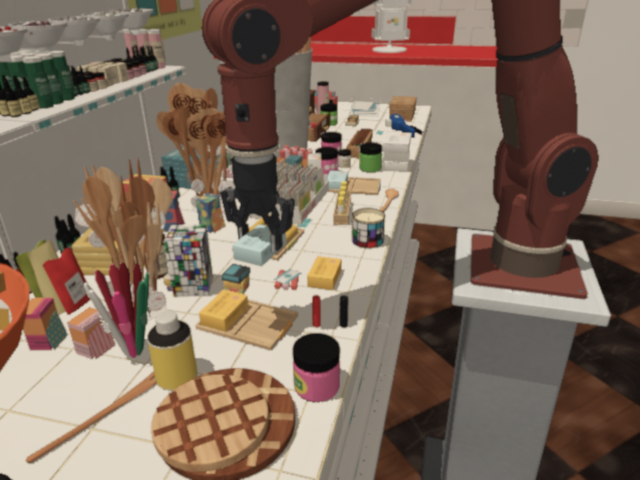

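Orange soap lies aside at (325,272), blue soap is held level at (253,248), and the orange tray is empty. Place blue, look at the orange soap again, then move it.

Run:
```python
from act import *
x,y=loc(*TB,-.004,0); place(x,y,.0252,TB[1])
r.move_to((.47,.09,.25),Q(0)); f=grab('wrist');o=rect(cloud(f),(.37,.49,.08,.25),.022,.035);print(o)
(x,y),yaw=o[0],o[3]
pick(x,y,.0205,yaw,40); assert r.get_state()['opening']>.5
x,y=loc(*TO,-.004,0); place(x,y,.0252,TO[1])
r.move_to((.52,.2,.28),Q(0)); f=grab('wrist');save(f,'w8.png');q=cloud(f);print('barO',rect(q,(.44,.55,.28,.45),.026,.037))
r.move_to((.49,-.45,.25),Q(0)); f=grab('wrist');save(f,'w9.png');q=cloud(f);print('barB',rect(q,(.36,.485,-.46,-.31),.026,.037))
r.move_to((.62,-.05,.4),Q(0)); save(grab('scene'),'s9.png')
st()
a=np.hstack([cv2.resize(cv2.imread(f'pics/w{i}.png'),(400,300)) for i in(8,9)]);cv2.imwrite('pics/w89.png',a)
```

```text
set t 51.0 op 0.669 ff 43.1 F [ 0.   0.2 -1.4] tcp [ 0.4349 -0.3825  0.0248]
rel t 51.4 op 0.999 ff 0.0 F [-0.1  0.2  0.4] tcp [ 0.435  -0.3826  0.0252]
(array([0.4308, 0.1654]), 87.3, 58.7, -0.001, array([0.4312, 0.1672, 0.0295]))
down t 56.5 op 1.005 ff 6.9 F [-4.  -6.1 13.3] tcp [0.4317 0.1643 0.0214]
grip t 56.8 op 0.67 ff 42.6 F [-0.1 -2.1  5.5] tcp [0.4312 0.1654 0.0209]
up t 58.1 op 0.673 ff 42.7 F [-0.1  0.7 -1.4] tcp [0.4303 0.1652 0.1891]
set t 60.7 op 0.669 ff 43.3 F [-2.7 -2.5  5.1] tcp [0.4952 0.3659 0.025 ]
rel t 61.1 op 1.002 ff 0.0 F [-0.3 -0.2 -1. ] tcp [0.4956 0.3661 0.0251]
barO (array([0.4956, 0.3612]), 79.4, 58.8, -0.152, array([0.4965, 0.3603, 0.0336]))
barB (array([ 0.4358, -0.3831]), 88.3, 58.9, 0.076, array([ 0.4364, -0.381 ,  0.0336]))
 t 67.3 op 1.001 ff 0.0 F [-0.4 -0.4  0.4] tcp [ 0.6197 -0.0516  0.3998]
```

View pics/w89.png

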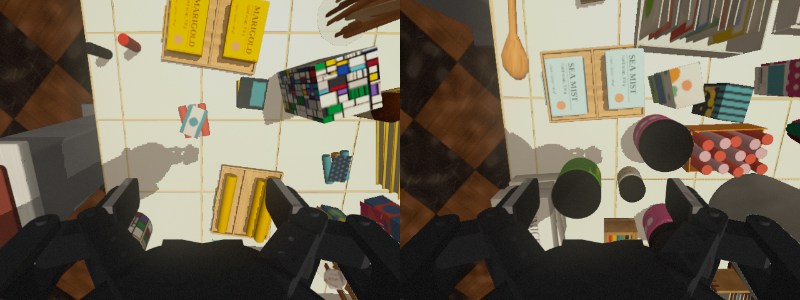

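View pics/s9.png

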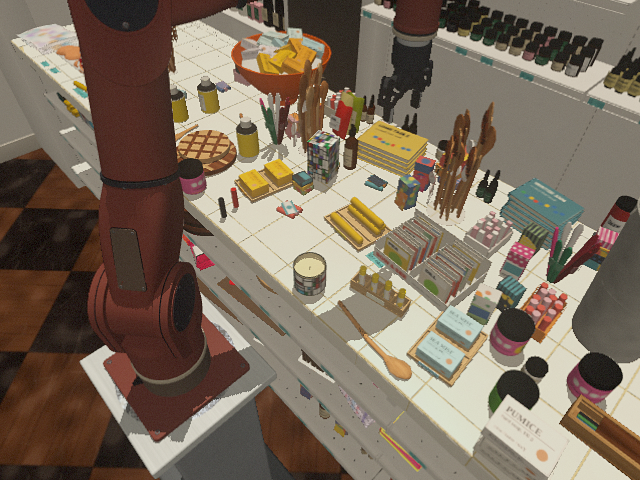

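Both soaps lie flat in matching trays (orange at 185,27 in the left view, blue at 567,85 in the right), the candle is in its slot, all four rack pockets are filled, and the glass is untouched. Handing in.

```bash
python3 -c "
from bench import r
print(r.close_job())"
```

```text
the job is handed in; nothing more can be done
None
```

I handed the job in at about 67 s: both soaps are in their own trays, the candle is in its slot, both balms stand in the rack's end pockets, and the glass wasn't touched. The camera checks looked right, but the hand-in returned no verdict.

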